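# Stack one toy truck kit on the kit pallet

## Robot

A 6-joint arm with a two-finger parallel gripper is mounted at the origin on the work surface. World frame = base frame: x ahead of the robot, y to its left, z up, the work surface at z = 0. Lengths are in m, angles in rad, forces in N, time in s.
With the tool pointing down it reaches from about 0.225 to 0.725 m from the base axis. Payload 3.1 kg.
Tool frame: the origin (TCP) lies at the very end of the fingers, on their centre line; the grasp point (between the pads) lies 19 mm behind it; z points along the fingers, y is the line along which they close (so a half turn about z gives the same grasp; the last joint's range is limited). The gripper opens to 85 mm and grips with 20 to 120 N. Pads are 22 mm wide; open, the fingers measure 114 mm over their backs; the gripper's body (76 mm by 85 mm) begins 54 mm behind the grasp point. The pads swing forward as they close: fully open they stand 13 mm farther back than shut.
Start: joints at [1.004, 0.048, 0.099, 1.622, 0, 1.443], TCP at [0.223, 0.475, 0.231] pointing down, gripper open.
Joint ranges: [-2.91, 2.91], [-0.99, 1.94], [-1.21, 1.42], [-2.12, 2.29], [-1.49, 1.47], [-3.14, 3.14]. Speed limits (rad/s): [2.79, 2.79, 3.14, 3.14, 3.14, 3.14].

## Interface

Orientations are given as a rotation vector (axis times angle).
In Python, from cell import arm gives the robot as it stands.
- The arm moves only by the tool step_arm, never from a script. Its arguments are lists of equal length, an entry for each row: "delta_rot": the turn, a rotation vector about the world's x, y, z in rad, a list of three; "dp": the shift along the world's x, y, z in mm, a list of three; "fingers": the closure, from 0 (fully open) to 1 (shut). A call has 1 to 10 rows; each row shifts and turns the commanded pose from where the row before left it; what a row does not reach is not made up. A row lasts 1/10 s, in which the tool goes at most 50 mm and 8.59 degrees, less where a joint would pass 70% of its speed; a pose out of reach is approached as far as the arm can. A call with a gripper value outside its range is refused whole. The fingers move at their own pace and stop on an object; "newtons" is the grip in N (left out, the last holds). Time passes only in rows, so rows that do not move let the fingers close. It gives the time, the measured TCP pose, the force, the opening and the grip force at its end, in the units of the state.
- arm.sense(): the state, without advancing time (a new reading comes with each control period).
- arm.camera(name): name is "scene" or "top" or "wrist"; returns a dict with "color" (384x512x3 uint8, red, green, blue), "fx", "fy", "cx", "cy" (pixels), "extrinsics" (4x4, takes a point from camera to world coordinates). Camera axes: x right, y up, looking along -z (the intrinsics and any distortion apply to the point x, -y, -z); pixel columns grow to the right and rows downward; lengths in m; the calibration is good to about 2 mm. The wrist camera is an equidistant fisheye: a pixel r from the principal point sees the ray r / f radians off the axis. A picture is of the moment at which its call begins. There is no depth.
- arm.hand_in(): hands the job in; it is judged then, once.
The state is a dict: "time": time; "qpos": joint angles; "qvel": joint speeds; "effort": joint torques, N m; "ee_pos": TCP position; "ee_rot": TCP orientation; "force": force on the tool from outside, world axes, zero at the start; "ft_torque": the same for the moment, N m; "grip_width": opening from 0.0 (shut) to 1.0 (fully open); "gripper_force": force on a finger pad.
Only numpy, scipy, OpenCV 4.12 (cv2) and the standard library are available. Lean on these libraries where they do the work, as an engineer would, in place of code of your own. Each camera call takes 0.05 s, during which the arm holds its last target. There are 200 camera calls.

## Task

Make up one truck kit as a stack on the wooden kit pallet: first take the steel tipper bed off the black strip and set it down open side up between the pallet's corner stops, lengthwise with the pallet, then lay the big tyre flat in the middle of the bed, the small tyre flat and centred on the big tyre, and last the fuel tank upright and centred on the small tyre. Let each part go before fetching the next, and leave the truck cab and the screwdriver where they are.

Things in the scene. Friction and masses are not known exactly. Their poses are not given: they have to be found in the camera images.
- pallet: Fixed plywood kit pallet on the tray, 94 (x) x 174 (y) x 8 mm thick, with dark steel L-shaped stops 10 mm tall at its four corners; the room between them is 80 x 156 mm, so the tipper bed has 8 mm of play on every side. The stops cover only the corners: at least 124 mm of each long side is open. Origin: centre of the underside, on the tray; its y axis is the long direction. Its place and yaw vary. The floor of the galvanized tray is 3 mm above the work surface.
- strip: Fixed black magnetic strip along the back of the tray, 50 (x) x 660 (y) x 12 mm tall. Origin: centre of the underside; y is its long direction. The tipper bed stands on it; the magnet is weak, the bed lifts off by its weight alone.
- bed_c (a point): Loose steel truck tipper bed, an open-topped trough 64 mm wide (x), 140 mm long (y), side walls and tailgate 26 mm tall, headboard at the +y end 36 mm tall; walls and floor 3 mm thick, so inside 58 x 134 mm. The point lies on its centre, 13 mm above the underside; z is up through the open side. Weighs 0.15 to 0.3 kg. Stands open side up on the strip, lengthwise along it; can be gripped across its 64 mm width. Either end may point either way on the pallet.
- big_tyre_c (a point): Loose grey rubber toy tyre, the bigger of the two: outer diameter 48 mm, hole 22 mm, 28 mm thick, lying flat on the tray. The point lies at its centre, half-way up; z is its axle. In the bed there are 5 mm left beside it across the bed and 43 mm lengthwise, and its top stands 5 mm above the side walls.
- small_tyre_c (a point): Loose grey rubber toy tyre, the smaller of the two: outer diameter 38 mm, hole 16 mm, 18 mm thick, lying flat on the tray. The point lies at its centre, half-way up; z is its axle.
- tank_c (a point): Loose red plastic toy fuel tank, a rounded block 28 mm wide (x), 44 mm long (y), 30 mm tall with two steel straps and a small black filler cap 3 mm high on top. Standing upright on the tray. The point lies at its centre, half-way up; z is up through the cap. It may stand on the tyre at any yaw.
- cab: Bystander: yellow plastic truck cab, 62 x 56 x 60 mm. Origin: centre of the underside.
- driver: Bystander: screwdriver lying on the tray, 170 mm long along its x. Origin: under its middle, on the tray.
Mind the look-alikes: they are no part of the job. Leave any blue or turquoise look-alike of the part that bears big_tyre_c alone.

How it is judged:
On the way, in this order (a step that is already met when the one before it is completed fails the run):
1. the tipper bed stands released between the pallet's stops (z of bed_c in the frame of pallet between 0.017 and 0.025 m and horizontal distance between bed_c and pallet below 0.015 m and angle between bed_c's own z axis and vertical below 0.12 rad and angle between the y axis of bed_c and the y axis of pallet, either way round below 0.25 rad and contact force between the fingers and bed below 0.05 N), for 0.2 s.
2. the big tyre lies released, flat in the middle of the bed (z of bed_c in the frame of pallet between 0.017 and 0.025 m and horizontal distance between bed_c and pallet below 0.015 m and angle between bed_c's own z axis and vertical below 0.12 rad and angle between the y axis of bed_c and the y axis of pallet, either way round below 0.25 rad and z of big_tyre_c in the frame of bed_c between 0 and 0.008 m and horizontal distance between big_tyre_c and bed_c below 0.015 m and angle between the z axis of big_tyre_c and the z axis of pallet, either way round below 0.12 rad and contact force between the fingers and big_tyre below 0.05 N), for 0.2 s.
3. the small tyre lies released, flat on the big tyre (z of bed_c in the frame of pallet between 0.017 and 0.025 m and horizontal distance between bed_c and pallet below 0.015 m and angle between bed_c's own z axis and vertical below 0.12 rad and angle between the y axis of bed_c and the y axis of pallet, either way round below 0.25 rad and z of big_tyre_c in the frame of bed_c between 0 and 0.008 m and horizontal distance between big_tyre_c and bed_c below 0.015 m and angle between the z axis of each of big_tyre_c, small_tyre_c and the z axis of pallet, either way round below 0.12 rad and z of small_tyre_c in the frame of big_tyre_c between 0.019 and 0.027 m and horizontal distance between small_tyre_c and big_tyre_c below 0.012 m and contact force between the fingers and small_tyre below 0.05 N), for 0.2 s.
4. the fuel tank stands released on the small tyre (z of bed_c in the frame of pallet between 0.017 and 0.025 m and horizontal distance between bed_c and pallet below 0.015 m and angle between each of bed_c, tank_c's own z axis and vertical below 0.12 rad and angle between the y axis of bed_c and the y axis of pallet, either way round below 0.25 rad and z of big_tyre_c in the frame of bed_c between 0 and 0.008 m and horizontal distance between big_tyre_c and bed_c below 0.015 m and angle between the z axis of each of big_tyre_c, small_tyre_c and the z axis of pallet, either way round below 0.12 rad and z of small_tyre_c in the frame of big_tyre_c between 0.019 and 0.027 m and horizontal distance between small_tyre_c and big_tyre_c below 0.012 m and z of tank_c in the frame of small_tyre_c between 0.02 and 0.028 m and horizontal distance between tank_c and small_tyre_c below 0.012 m and contact force between the fingers and tank below 0.05 N), for 0.2 s.
At the end, for the whole second after the job is handed in: Bed flat on the pallet, within 15 mm of its centre, lengthwise within 0.25 rad; big tyre flat on the bed floor within 15 mm of the bed's centre; small tyre flat on it and tank upright on that, each centred within 12 mm; heights within 4 mm, tilts under 0.12 rad; all at rest (z of bed_c in the frame of pallet between 0.017 and 0.025 m and horizontal distance between bed_c and pallet below 0.015 m and angle between each of bed_c, tank_c's own z axis and vertical below 0.12 rad and angle between the y axis of bed_c and the y axis of pallet, either way round below 0.25 rad and z of big_tyre_c in the frame of bed_c between 0 and 0.008 m and horizontal distance between big_tyre_c and bed_c below 0.015 m and angle between the z axis of each of big_tyre_c, small_tyre_c and the z axis of pallet, either way round below 0.12 rad and z of small_tyre_c in the frame of big_tyre_c between 0.019 and 0.027 m and horizontal distance between small_tyre_c and big_tyre_c below 0.012 m and z of tank_c in the frame of small_tyre_c between 0.02 and 0.028 m and horizontal distance between tank_c and small_tyre_c below 0.012 m and linear speed of each of bed, big_tyre, small_tyre, tank below 0.02 m/s); the robot touches nothing.
It fails at once if the truck cab is pushed more than 25 mm (distance of cab from where it was at the start of the episode above 0.025 m).
It fails at once if the screwdriver is pushed more than 25 mm (distance of driver from where it was at the start of the episode above 0.025 m).
It also fails if it takes over 109 s, if anything falls off the work surface, if the arm or the gripper's body presses on something with over 40 N, if the wrist force passes 120 N, or if a joint passes its speed limit or range.

## Working session

There is one attempt and no reset: what is moved stays moved. The work goes in short steps, Python scripts to look and compute and a tool call to move; the robot and the scene stay as the last step left them, time stands still between calls to the robot, and variables do not carry over. Pictures are saved under pics/ and viewed, at most 14 in all, crops included, and the job is handed in when it is done.

Besides the shell and the picture viewer there is one more tool, called after ">>>" as name(argument=value, ...) on one line, values as JSON. step_arm: Moves the arm, as the interface text tells. Its arguments: {"type":"object","properties":{"delta_rot":{"type":"array"},"dp":{"type":"array"},"fingers":{"type":"array"},"newtons":{"type":"number"}},"required":["delta_rot","dp","fingers"]}

```bash
mkdir -p pics; cat > h.py <<'E'
import numpy as np, cv2
from cell import arm
def snap(n,f):
    c=arm.camera(n); cv2.imwrite('pics/'+f,c['color'][:,:,::-1]); np.save('pics/'+n+'.npy',c,allow_pickle=True); return c
def ray(c,u,v):
    E=np.array(c['extrinsics']); x=(u-c['cx'])/c['fx']; y=(v-c['cy'])/c['fy']
    if c.get('fish'):
        r=np.hypot(x,y); s=np.sin(r)/max(r,1e-9); d=np.array([x*s,-y*s,-np.cos(r)])
    else: d=np.array([x,-y,-1])
    return E[:3,3],E[:3,:3]@d
def plane(c,u,v,z):
    o,d=ray(c,u,v); return o+d*(z-o[2])/d[2]
def proj(c,p):
    E=np.array(c['extrinsics']); q=E[:3,:3].T@(np.array(p)-E[:3,3]); x,y,z=q[0],-q[1],-q[2]
    if c.get('fish'):
        r=np.hypot(x,y); t=np.arctan2(r,z); k=t/max(r,1e-9); return c['cx']+c['fx']*x*k, c['cy']+c['fy']*y*k
    return c['cx']+c['fx']*x/z, c['cy']+c['fy']*y/z
E
python3 - <<'E'
from h import *
ims=[]
for n in('scene','top'):
    c=snap(n,n+'0.png'); print(n,{k:(v.tolist() if hasattr(v,'tolist') else v) for k,v in c.items() if k!='color'})
print(arm.sense())
E
```

```text
scene {'fx': 458.43125561008264, 'fy': 458.43125561008264, 'cx': 255.3200338957133, 'cy': 184.6013546694946, 'extrinsics': [[-0.835522543747806, -0.4396202753147983, 0.32959989748380786, 0.9087843352033045], [0.5493192642750603, -0.6817256292506229, 0.48321683778522123, 0.5962513538921457], [0.012264778249204505, 0.5847941346790196, 0.8110890180858786, 1.0262854210052486], [0.0, 0.0, 0.0, 1.0]]}
top {'fx': 408.56253075855363, 'fy': 408.56253075855363, 'cx': 251.93840493466195, 'cy': 197.50159683821266, 'extrinsics': [[-0.008205854287033068, 0.9991229181917499, -0.041061640242713075, 0.4761701692234098], [-0.9999151256846371, -0.008614066768003787, -0.009774419716448041, -0.013831995307623038], [-0.010119554461383025, 0.04097794770017633, 0.9991088040948218, 1.1873047061129332], [0.0, 0.0, 0.0, 1.0]]}
{'time': 0.1, 'qpos': array([1.00423183e+00, 4.86583257e-02, 9.77258431e-02, 1.62198038e+00,
       1.63936040e-05, 1.44298110e+00]), 'qvel': array([ 0.00024429,  0.00059808,  0.00410613,  0.00033079,  0.00110294,
       -0.00023705]), 'effort': array([ 3.15167854e-03, -3.39850295e+01,  3.20935750e+01,  1.57560309e-02,
       -1.06226018e-04, -1.12311636e-05]), 'ee_pos': array([0.2227389 , 0.47479738, 0.23022938]), 'ee_rot': array([-0.68351077, -3.06558093,  0.00311678]), 'force': array([0.26684034, 0.93746532, 0.28165701]), 'ft_torque': array([-0.06782237, -0.03403049, -0.00862112]), 'gripper_force': 0.0, 'grip_width': 1.001619058624679}
```

View pics/top0.png

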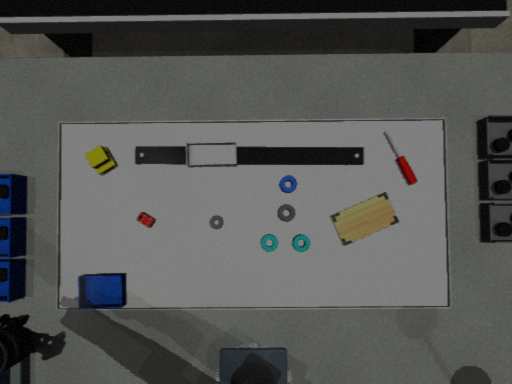

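View pics/scene0.png

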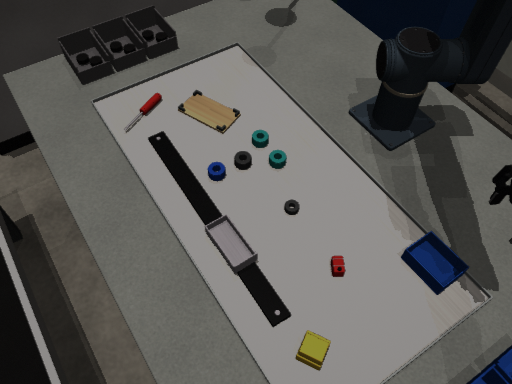

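Top view: grey tyres are at (286,213) for the bigger and (216,222) for the smaller. The look-alikes are blue (288,184) and turquoise (269,242) and (301,242). The bed is at (211,154) on the strip, the tank is red at (146,219), the pallet is at (365,218), the cab at (101,159) and the driver at (402,160). I choose the grey tyre at (286,213) and check it in a close crop.

```bash
python3 - <<'E'
from h import *
c=np.load('pics/top.npy',allow_pickle=True).item(); im=c['color'][:,:,::-1].copy()
cv2.imwrite('pics/crop1.png',cv2.resize(im[135:260,120:410],None,fx=2.7,fy=2.7,interpolation=cv2.INTER_CUBIC))
hsv=cv2.cvtColor(im,cv2.COLOR_BGR2HSV)
def comp(m,box,z,name):
    M=np.zeros(m.shape,np.uint8); x0,y0,x1,y1=box; M[y0:y1,x0:x1]=m[y0:y1,x0:x1]*255
    cs,_=cv2.findContours(M,cv2.RETR_EXTERNAL,cv2.CHAIN_APPROX_NONE); k=max(cs,key=cv2.contourArea)
    w=np.array([plane(c,u,v,z)[:2] for u,v in k[:,0].astype(float)])*1000
    r=cv2.minAreaRect(w.astype(np.float32)); print(name,'px',cv2.minAreaRect(k)[0],'mm',np.round(r[0],1),np.round(r[1],1),round(r[2],1))
H,S,V=cv2.split(hsv)
print('bg',hsv[260,200],'pal',hsv[218,365],'ty',hsv[206,286])
bg=V[200,190]
comp(V<bg*0.75,(270,200,302,228),.025,'big')
comp(V<bg*0.75,(205,212,228,232),.018,'small')
comp((S>120),(130,205,162,232),.025,'tank')
comp((S>50)&(H>8)&(H<30),(325,185,405,250),.011,'pallet')
comp((V>100),(180,140,240,170),.035,'bed')
comp(V<60,(125,140,372,170),.015,'strip')
comp(V>100,(40,110,470,315),.003,'tray')
E
```

```text
bg [  0   0 128] pal [ 22 120 128] ty [165   9  59]
big px (285.5000305175781, 212.50003051757812) mm [480.5 -97.4] [48.1 48.3] 44.4
small px (216.0, 221.5) mm [456.4 101. ] [34.4 37.2] 89.7
tank px (145.46151733398438, 219.3076629638672) mm [464.4 301.4] [44.5 28.3] 56.2
pallet px (364.2442626953125, 218.48687744140625) mm [ 461.6 -323.8] [ 94.4 173.8] 22.7
bed px (209.5, 152.0) mm [653.9 117.1] [167.9  68.5] 89.4
strip px (280.4905700683594, 155.7346954345703) mm [644.2 -85.4] [ 53.8 470.1] 0.2
tray px (252.3021697998047, 214.36068725585938) mm [478.8  -0.5] [1112.6  535. ] 90.0
```

View pics/crop1.png

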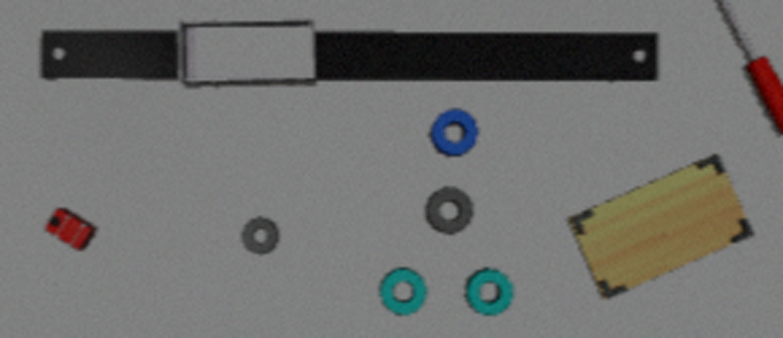

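The crop confirms it: the grey tyre at crop (449,210) is the bigger one and the grey at (260,236) is the smaller. Blue and turquoise ones are excluded. Sizes match (48, 37, 44x28 and 94x174 mm). Bed centre is about (646, 110). I'll go above it.

>>> step_arm(dp=[[30, -26, 0], [30, -26, 0], [30, -26, 0], [30, -26, 0], [30, -26, 0], [30, -26, 0], [30, -26, 0], [30, -26, 0], [30, -26, 0], [30, -26, 0]], delta_rot=[[0, 0, -0.113], [0, 0, -0.113], [0, 0, -0.113], [0, 0, -0.113], [0, 0, -0.113], [0, 0, -0.113], [0, 0, -0.113], [0, 0, -0.113], [0, 0, -0.113], [0, 0, -0.113]], fingers=[0, 0, 0, 0, 0, 0, 0, 0, 0, 0], newtons=40)

```text
time: 1.1
ee_pos: [0.5238, 0.2139, 0.2306]
ee_rot: [-2.224, -2.218, 0.001]
force: [-0.1, 1.2, 0.1]
grip_width: 0.997
gripper_force: 0.0
```

>>> step_arm(dp=[[31, -26, 0], [31, -26, 0], [31, -26, 0], [30, -26, 0], [0, 0, 0], [0, 0, 0]], delta_rot=[[0, 0, 0], [0, 0, 0], [0, 0, 0], [0, 0, 0], [0, 0, 0], [0, 0, 0]], fingers=[0, 0, 0, 0, 0, 0])

```text
time: 1.7
ee_pos: [0.646, 0.1104, 0.2295]
ee_rot: [-2.219, -2.22, 0.003]
force: [-0.2, 0.0, 0.3]
grip_width: 1.0
gripper_force: 0.0
```

```bash
python3 - <<'E'
from h import *
c=snap('wrist','w1.png'); print({k:(v.tolist() if hasattr(v,'tolist') else v) for k,v in c.items() if k!='color'})
s=arm.sense(); print(s['ee_pos'],s['ee_rot'],s['qpos'],s['time'])
E
```

```text
{'fx': 297.3186396354542, 'fy': 297.3186396354542, 'cx': 253.78908876523963, 'cy': 189.91201399779695, 'extrinsics': [[0.9999964379821348, -0.0011538322388894267, 0.002406801655046698, 0.6457853820078665], [0.0003328716500590154, 0.9486051951618373, 0.3164618032376686, 0.18948537757824532], [-0.0026482483846541126, -0.31645987483903354, 0.9486022002912264, 0.37407142022770434], [0.0, 0.0, 0.0, 1.0]]}
[0.64550764 0.11133718 0.23040087] [-2.21828838e+00 -2.22194677e+00  1.95761465e-03] [6.82051171e-02 4.08775924e-01 5.21208088e-01 1.68539827e+00
 5.88374349e-04 1.63735297e+00] 1.75
```

View pics/w1.png

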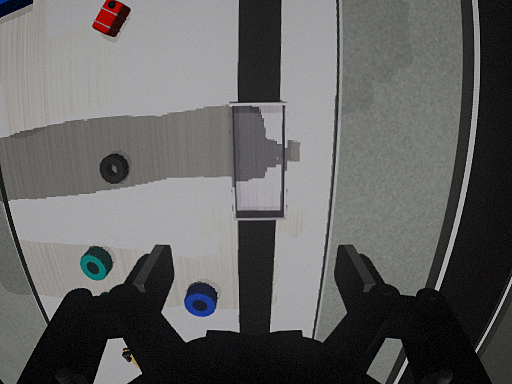

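The wrist picture shows the bed on the strip: far end corners (231,103) and (286,102), near end (235,218) and (284,218). The blue tyre is at (200,300), well clear. Measuring the bed.

```bash
python3 - <<'E'
from h import *
c=np.load('pics/wrist.npy',allow_pickle=True).item(); c['fish']=1
for p,zs in(((231,103),(.041,.051)),((286,102),(.041,.051)),((235,218),(.041,.051)),((284,218),(.041,.051)),((233,160),(.041,)),((285.5,160),(.041,))):
    print(p,[np.round(plane(c,*p,z)[:2]*1000,1) for z in zs])
E
```

```text
(231, 103) [array([619.7, 179.8]), array([620.5, 180.1])]
(286, 102) [array([680.6, 181.1]), array([679.6, 181.4])]
(235, 218) [array([621.9,  42.1]), array([622.7,  46.5])]
(284, 218) [array([682. ,  42.1]), array([680.9,  46.5])]
(233, 160) [array([621.1, 114.6])]
(285.5, 160) [array([681.4, 114.7])]
```

>>> step_arm(dp=[[3, 0, -40], [0, 0, -40], [0, 0, -40], [0, 0, -40], [0, 0, -20], [0, 0, -15], [0, 0, -12], [0, 0, -10], [0, 0, 0], [0, 0, 0]], delta_rot=[[0, 0, 0], [0, 0, 0], [0, 0, 0], [0, 0, 0], [0, 0, 0], [0, 0, 0], [0, 0, 0], [0, 0, 0], [0, 0, 0], [0, 0, 0]], fingers=[0, 0, 0, 0, 0, 0, 0, 0, 0, 0])

```text
time: 2.75
ee_pos: [0.6497, 0.1114, 0.0154]
ee_rot: [2.218, 2.223, 0.002]
force: [-0.3, 0.2, 0.1]
grip_width: 0.995
gripper_force: 0.0
```

>>> step_arm(dp=[[0, 0, 0], [0, 0, 0], [0, 0, 0], [0, 0, 0], [0, 0, 0], [0, 0, 0], [0, 0, 0], [0, 0, 0]], delta_rot=[[0, 0, 0], [0, 0, 0], [0, 0, 0], [0, 0, 0], [0, 0, 0], [0, 0, 0], [0, 0, 0], [0, 0, 0]], fingers=[0.1, 0.2, 0.3, 0.4, 0.5, 0.5, 0.5, 0.5])

```text
time: 3.55
ee_pos: [0.6503, 0.1112, 0.0158]
ee_rot: [2.218, 2.222, 0.003]
force: [1.0, -0.5, 5.6]
grip_width: 0.74
gripper_force: 47.0
```

>>> step_arm(dp=[[0, 0, 10], [0, 0, 20], [0, 0, 40], [0, 0, 40], [0, 0, 30], [0, 0, 0]], delta_rot=[[0, 0, 0], [0, 0, 0], [0, 0, 0], [0, 0, 0], [0, 0, 0], [0, 0, 0]], fingers=[0.5, 0.5, 0.5, 0.5, 0.5, 0.5])

```text
time: 4.15
ee_pos: [0.6516, 0.1115, 0.1603]
ee_rot: [2.215, 2.22, 0.011]
force: [0.6, 0.1, -1.2]
grip_width: 0.743
gripper_force: 46.2
```

>>> step_arm(dp=[[-12, -29, 0], [-12, -29, 0], [-12, -29, 0], [-12, -29, 0], [-12, -29, 0], [-12, -29, 0], [-12, -29, 0], [-12, -29, 0], [-12, -29, 0], [-12, -29, 0]], delta_rot=[[0, 0, 0.04], [0, 0, 0.04], [0, 0, 0.04], [0, 0, 0.04], [0, 0, 0.04], [0, 0, 0.04], [0, 0, 0.04], [0, 0, 0.04], [0, 0, 0.04], [0, 0, 0.036]], fingers=[0.5, 0.5, 0.5, 0.5, 0.5, 0.5, 0.5, 0.5, 0.5, 0.5])

```text
time: 5.15
ee_pos: [0.5269, -0.1791, 0.1516]
ee_rot: [-1.734, -2.614, 0.001]
force: [-0.4, -0.5, -1.5]
grip_width: 0.741
gripper_force: 46.0
```

>>> step_arm(dp=[[-17, -36, 0], [-17, -36, 0], [-17, -36, 0], [-17, -36, 0], [0, 0, 0], [0, 0, 0], [0, 0, 0]], delta_rot=[[0, 0, 0], [0, 0, 0], [0, 0, 0], [0, 0, 0], [0, 0, 0], [0, 0, 0], [0, 0, 0]], fingers=[0.5, 0.5, 0.5, 0.5, 0.5, 0.5, 0.5])

```text
time: 5.85
ee_pos: [0.4606, -0.3215, 0.1527]
ee_rot: [-1.736, -2.615, -0.002]
force: [-1.2, 1.5, -2.5]
grip_width: 0.734
gripper_force: 46.0
```

```bash
python3 - <<'E'
from h import *
c=snap('wrist','w2.png'); s=arm.sense(); print(s['ee_pos'],s['ee_rot'],s['qpos'],s['grip_width'],s['gripper_force'])
E
```

```text
[ 0.46095089 -0.3213098   0.15316534] [-1.73549592e+00 -2.61593922e+00 -1.22025398e-03] [-7.28344870e-01  1.42594545e-01  4.56203610e-02  1.47622074e+00
  4.41036672e-04  4.43173358e-01] 0.7345242356736503 46.03795945644379
```

View pics/w2.png

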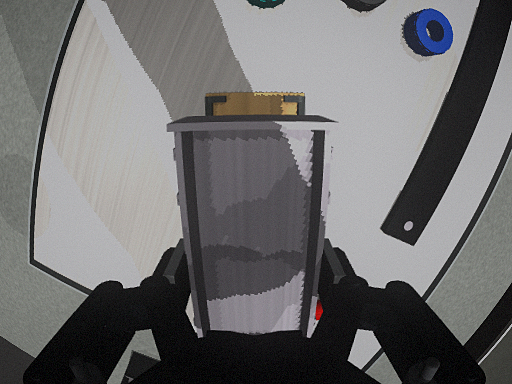

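The wrist view shows the bed held level, with the headboard at the far end. The pallet's far end shows beyond it at (207,95) to (303,94).

```bash
python3 - <<'E'
from h import *
c=np.load('pics/wrist.npy',allow_pickle=True).item(); c['fish']=1
ee=np.array([.461,-.3213]); th=np.radians(22.8); X=np.array([np.cos(th),np.sin(th)]); Y=np.array([-X[1],X[0]])
g=lambda w:np.round([1000*(w[:2]-ee)@X,1000*(w[:2]-ee)@Y],1)
for p in((206,94),(305,93)): print('pallet end',p,g(plane(c,*p,.011)),g(plane(c,*p,.021)))
# held bed: pick bottom z_bed = TCP z + ~0 ; headboard top ~ .153+.036
for p in((168,126),(338,123)): print('head',p,g(plane(c,*p,.153+.036)))
q=[proj(c,np.r_[ee+np.array([sx*.047,0.087]) @ np.array([X,Y]),.011]) for sx in(-1,1)]; print(q)
E
```

```text
pallet end (206, 94) [-47.6  80.8] [-46.   80.7]
pallet end (305, 93) [47. 82.] [45.3 81.9]
head (168, 126) [-34.   68.4]
head (338, 123) [29.5 69.5]
[(np.float64(206.52699151248254), np.float64(87.60111307524576)), (np.float64(305.1135748726077), np.float64(87.81821198084263))]
```

>>> step_arm(dp=[[1, -3, -30], [0, 0, -40], [0, 0, -30], [0, 0, -15], [0, 0, -10], [0, 0, -5], [0, 0, -5], [0, 0, 0], [0, 0, 0]], delta_rot=[[0, 0, 0], [0, 0, 0], [0, 0, 0], [0, 0, 0], [0, 0, 0], [0, 0, 0], [0, 0, 0], [0, 0, 0], [0, 0, 0]], fingers=[0.5, 0.5, 0.5, 0.5, 0.5, 0.5, 0.5, 0.5, 0.5])

```text
time: 6.8
ee_pos: [0.4628, -0.3264, 0.0206]
ee_rot: [1.737, 2.615, -0.0]
force: [-0.3, 0.3, -1.7]
grip_width: 0.74
gripper_force: 46.0
```

>>> step_arm(dp=[[0, 0, -2], [0, 0, -2], [0, 0, 0]], delta_rot=[[0, 0, 0], [0, 0, 0], [0, 0, 0]], fingers=[0.5, 0.5, 0.5])

```text
time: 7.1
ee_pos: [0.4619, -0.3257, 0.0152]
ee_rot: [-1.738, -2.616, -0.0]
force: [0.1, 0.1, -2.2]
grip_width: 0.737
gripper_force: 46.0
```

>>> step_arm(dp=[[0, 0, -1], [0, 0, -1], [0, 0, 0]], delta_rot=[[0, 0, 0], [0, 0, 0], [0, 0, 0]], fingers=[0.5, 0.5, 0.5])

```text
time: 7.4
ee_pos: [0.4619, -0.3256, 0.0131]
ee_rot: [-1.738, -2.616, -0.0]
force: [0.4, -0.8, -1.0]
grip_width: 0.738
gripper_force: 46.0
```

>>> step_arm(dp=[[0, 0, -1], [0, 0, 0]], delta_rot=[[0, 0, 0], [0, 0, 0]], fingers=[0.5, 0.5])

```text
time: 7.6
ee_pos: [0.462, -0.3257, 0.0122]
ee_rot: [-1.738, -2.617, -0.0]
force: [0.2, -0.1, -1.8]
grip_width: 0.739
gripper_force: 46.0
```

>>> step_arm(dp=[[0, 0, -1], [0, 0, 0]], delta_rot=[[0, 0, 0], [0, 0, 0]], fingers=[0.5, 0.5])

```text
time: 7.8
ee_pos: [0.4622, -0.3258, 0.0119]
ee_rot: [1.738, 2.617, -0.0]
force: [-0.3, -0.2, 1.1]
grip_width: 0.74
gripper_force: 46.4
```

>>> step_arm(dp=[[0, 0, -1], [0, 0, 0]], delta_rot=[[0, 0, 0], [0, 0, 0]], fingers=[0.5, 0.5])

```text
time: 8.0
ee_pos: [0.4622, -0.3258, 0.0118]
ee_rot: [1.738, 2.616, -0.0]
force: [-3.7, 2.2, 5.6]
grip_width: 0.739
gripper_force: 46.9
```

>>> step_arm(dp=[[0, 0, 0], [0, 0, 0], [0, 0, 0], [0, 0, 0], [0, 0, 15], [0, 0, 25], [0, 0, 40], [0, 0, 40], [0, 0, 18], [0, 0, 0]], delta_rot=[[0, 0, 0], [0, 0, 0], [0, 0, 0], [0, 0, 0], [0, 0, 0], [0, 0, 0], [0, 0, 0], [0, 0, 0], [0, 0, 0], [0, 0, 0]], fingers=[0.2, 0.1, 0, 0, 0, 0, 0, 0, 0, 0])

```text
time: 9.0
ee_pos: [0.4644, -0.3278, 0.1543]
ee_rot: [1.733, 2.609, -0.002]
force: [0.6, -0.1, -0.1]
grip_width: 0.999
gripper_force: 0.0
```

>>> step_arm(dp=[[2, 23, 0], [2, 23, 0], [2, 23, 0], [2, 23, 0], [2, 23, 0], [2, 23, 0], [2, 23, 0], [2, 23, 0], [2, 23, 0], [1, 22, 0]], delta_rot=[[0, 0, 0.143], [0, 0, 0.143], [0, 0, 0.143], [0, 0, 0.143], [0, 0, 0.143], [0, 0, 0.143], [0, 0, 0.143], [0, 0, 0.143], [0, 0, 0.143], [0, 0, 0.143]], fingers=[0, 0, 0, 0, 0, 0, 0, 0, 0, 0])

```text
time: 10.0
ee_pos: [0.4804, -0.0955, 0.1473]
ee_rot: [0.412, -3.113, -0.001]
force: [-0.5, 0.3, -0.1]
grip_width: 1.0
gripper_force: 0.0
```

>>> step_arm(dp=[[0, 0, 0], [0, 0, 0], [0, 0, 0]], delta_rot=[[0, 0, 0.14], [0, 0, 0], [0, 0, 0]], fingers=[0, 0, 0])

```text
time: 10.3
ee_pos: [0.4806, -0.0967, 0.1477]
ee_rot: [0.615, -3.08, -0.001]
force: [-0.1, 0.1, 0.6]
grip_width: 1.003
gripper_force: 0.0
```

```bash
python3 - <<'E'
from h import *
t=snap('top','t2.png'); c=snap('wrist','w3.png'); s=arm.sense(); print(s['ee_pos'],s['ee_rot'],s['qpos'],s['time'])
a=cv2.resize(t['color'][170:260,310:420],(458,375),interpolation=cv2.INTER_CUBIC)[:,:,::-1]
b=cv2.resize(c['color'],(340,255))[:,:,::-1]
o=np.zeros((375,798,3),np.uint8); o[:,:458]=a; o[:255,458:]=b; cv2.imwrite('pics/m3.png',o)
E
```

```text
[ 0.48079854 -0.09705992  0.14790598] [ 6.15589844e-01 -3.08002774e+00 -4.83266272e-04] [-3.35971423e-01 -4.36860812e-02 -1.58196239e-01  1.45700218e+00
 -6.53118204e-05 -7.30502959e-01] 10.4
```

View pics/m3.png

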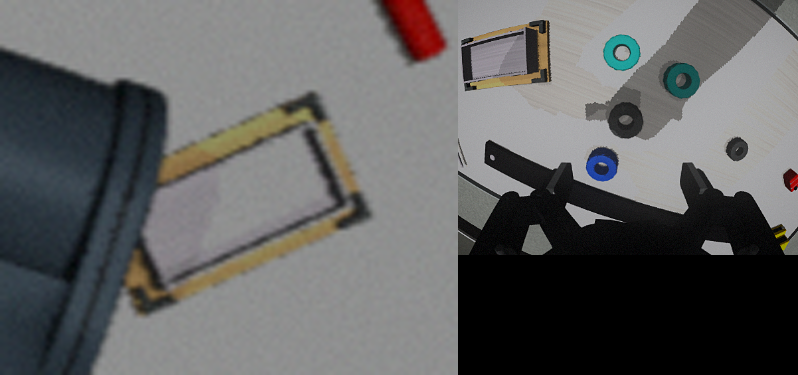

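Left crop: the bed sits square between the pallet stops. Right: the grey tyre is at wrist pixel (251,181), with the blue and turquoise ones clear of the fingers. Measuring the tyre.

```bash
cat >> h.py <<'E'
def hole(c,u,v,r,z,f=1.0):
    """dark ring blob near (u,v): outer contour -> world centre at height z"""
    g=cv2.GaussianBlur(cv2.cvtColor(c['color'],cv2.COLOR_RGB2GRAY),(3,3),0)
    M=np.zeros_like(g); cv2.circle(M,(int(u),int(v)),r,255,-1)
    t,_=cv2.threshold(g[M>0].reshape(-1,1),0,255,cv2.THRESH_OTSU); m=((g<t*f)&(M>0)).astype(np.uint8)
    cs,_=cv2.findContours(m,cv2.RETR_EXTERNAL,cv2.CHAIN_APPROX_NONE); k=max(cs,key=cv2.contourArea)
    w=np.array([plane(c,a,b,z)[:2] for a,b in k[:,0].astype(float)])*1000
    r=cv2.minAreaRect(w.astype(np.float32)); return np.round(r[0],1),np.round(r[1],1),int(t)
E
python3 - <<'E'
from h import *
c=np.load('pics/wrist.npy',allow_pickle=True).item(); c['fish']=1
for f in(1,.8,.65): print(hole(c,251,181,36,.017,f))
print(proj(c,[.4805,-.0974,.031]))
g=c['color'][160:205:3,220:285:3].mean(2).astype(int); print(g)
E
```

```text
(array([ 479.5, -102.6]), array([63.6, 52.4]), 95)
(array([ 481.8, -100.4]), array([54.6, 50.7]), 95)
(array([ 482.3, -100.2]), array([53.7, 50.6]), 95)
(np.float64(255.46521059079984), np.float64(185.00226128911976))
[[ 88  83  95  91  91  66  35  36  38  43  32  38  35  37  29  29  21  85
   96 107 108 108]
 [ 89  93  94  89  89  34  40  44  35  46  48  37  37  34  35  31  36  56
  112 111 111 112]
 [117 107  91  95  32  40  32  42  39  39  35  33  37  33  38  40  38  31
   59 113 112 112]
 [112  86  84  57  37  41  39  41  43  36  39  37  36  40  30  37  37  39
   21 113 108 112]
 [120  88  88  39  41  37  42  36  31  39  30  37  28  37  35  33  35  36
   33 108 105 109]
 [108  84  97  40  42  31  37  45  38  98  94 104 117  50  36  35  36  41
   42  65 113 116]
 [113  99  75  47  37  41  40  46 101  94 108 107  90  89  59  34  32  48
   47  37 114 109]
 [147 165  51  50  46  41  49  25 104 107 116  92  82  82  66  46  47  45
   48  32 109 115]
 [169 169  45  39  47  41  47  37  63  91  86  85  89  91  29  31  37  41
   44  38 112 111]
 [166 172 156  39  50  48  43  25  32  34  65  74  48  37  36  44  40  46
   48  39 111 107]
 [164 172 184  38  45  42  46  39  31  40  33  34  33  29  33  42  44  47
   49  84 109 111]
 [165 172 175  42  42  47  49  49  38  37  32  38  36  35  43  39  45  43
   46  93 111 114]
 [167 168 168 157  66  52  41  51  45  41  47  45  44  40  42  38  44  45
   31 113 111 111]
 [169 172 171 167 103  61  44  45  45  48  46  41  46  42  48  42  46  35
  100 110 110 107]
 [173 167 168 169 174  75  68  40  45  45  34  44  47  38  44  49  39 107
  110 110 110 110]]
```

>>> step_arm(dp=[[0, -2, -40], [0, 0, -40], [0, 0, -30], [0, 0, -15], [0, 0, -10], [0, 0, -7], [0, 0, 0], [0, 0, 0]], delta_rot=[[0, 0, 0], [0, 0, 0], [0, 0, 0], [0, 0, 0], [0, 0, 0], [0, 0, 0], [0, 0, 0], [0, 0, 0]], fingers=[0, 0, 0, 0, 0, 0, 0, 0])

```text
time: 11.2
ee_pos: [0.4819, -0.0992, 0.0073]
ee_rot: [-0.619, 3.078, -0.001]
force: [0.6, -0.0, 0.3]
grip_width: 0.999
gripper_force: 0.0
```

>>> step_arm(dp=[[0, 0, 0], [0, 0, 0], [0, 0, 0], [0, 0, 0], [0, 0, 0], [0, 0, 0], [0, 0, 0], [0, 0, 0]], delta_rot=[[0, 0, 0], [0, 0, 0], [0, 0, 0], [0, 0, 0], [0, 0, 0], [0, 0, 0], [0, 0, 0], [0, 0, 0]], fingers=[0.15, 0.3, 0.4, 0.5, 0.6, 0.6, 0.6, 0.6], newtons=25)

```text
time: 12.0
ee_pos: [0.4817, -0.099, 0.0071]
ee_rot: [-0.62, 3.079, -0.001]
force: [-0.4, -0.3, 4.5]
grip_width: 0.545
gripper_force: 26.4
```

>>> step_arm(dp=[[0, 0, 10], [0, 0, 20], [0, 0, 40], [0, 0, 40], [0, 0, 30], [0, 0, 0]], delta_rot=[[0, 0, 0], [0, 0, 0], [0, 0, 0], [0, 0, 0], [0, 0, 0], [0, 0, 0]], fingers=[0.6, 0.6, 0.6, 0.6, 0.6, 0.6])

```text
time: 12.6
ee_pos: [0.4839, -0.0997, 0.1518]
ee_rot: [-0.618, 3.072, -0.007]
force: [1.3, -0.7, -0.3]
grip_width: 0.545
gripper_force: 26.0
```

```bash
python3 - <<'E'
from h import *
t=snap('top','t3.png')
a=cv2.resize(t['color'][170:260,310:420],(733,600),interpolation=cv2.INTER_CUBIC)[:,:,::-1]
cv2.imwrite('pics/t3c.png',a)
E
```

```text
(no output)
```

View pics/t3c.png

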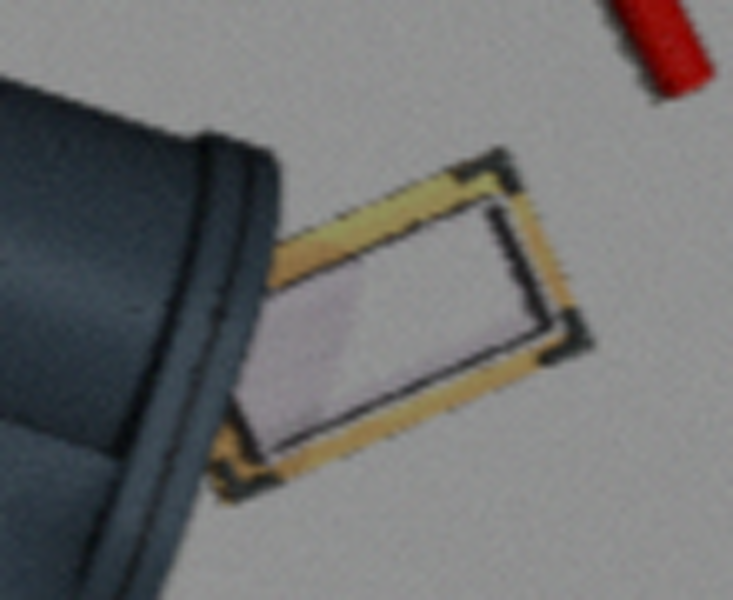

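The crop shows the bed interior clear and square on the pallet, with an inner corner at (545,325). The tyre is held (46 mm). Moving over the bed.

>>> step_arm(dp=[[-2, -28, 0], [-2, -28, 0], [-2, -28, 0], [-2, -28, 0], [-2, -28, 0], [-3, -28, 0], [-3, -28, 0], [-3, -29, 0], [0, 0, 0], [0, 0, 0]], delta_rot=[[0, 0, 0], [0, 0, 0], [0, 0, 0], [0, 0, 0], [0, 0, 0], [0, 0, 0], [0, 0, 0], [0, 0, 0], [0, 0, 0], [0, 0, 0]], fingers=[0.6, 0.6, 0.6, 0.6, 0.6, 0.6, 0.6, 0.6, 0.6, 0.6])

```text
time: 13.65
ee_pos: [0.4607, -0.3232, 0.144]
ee_rot: [0.617, -3.078, -0.006]
force: [0.4, 0.4, -0.8]
grip_width: 0.546
gripper_force: 26.0
```

>>> step_arm(dp=[[0, 0, -30], [0, 0, -20], [0, 0, 0], [0, 0, 0]], delta_rot=[[0, 0, 0], [0, 0, 0], [0, 0, 0], [0, 0, 0]], fingers=[0.6, 0.6, 0.6, 0.6])

```text
time: 14.05
ee_pos: [0.4615, -0.3222, 0.0955]
ee_rot: [0.621, -3.078, -0.004]
force: [0.7, -0.0, 0.1]
grip_width: 0.546
gripper_force: 26.0
```

```bash
python3 - <<'E'
from h import *
c=snap('wrist','w4.png'); s=arm.sense(); print(s['ee_pos'],s['ee_rot'],s['qpos'],s['grip_width'],s['force'])
E
```

```text
[ 0.46229654 -0.32308561  0.09680589] [-6.21304817e-01  3.07938688e+00  6.05322228e-05] [-7.28945491e-01  1.60946137e-01 -4.63136525e-02  1.36347569e+00
  1.45550405e-04 -1.12712489e+00] 0.5429808902060453 [-0.29861797 -0.49408317  0.20442604]
```

View pics/w4.png

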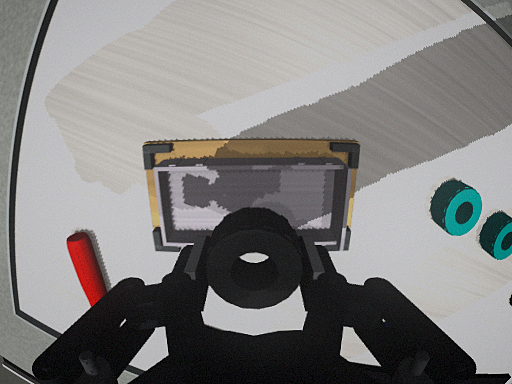

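```bash
python3 - <<'E'
from h import *
c=np.load('pics/wrist.npy',allow_pickle=True).item()
a=np.clip(c['color'][130:320,140:365].astype(float)*1.6+20,0,255).astype(np.uint8)
cv2.imwrite('pics/w4c.png',cv2.resize(a,None,fx=3.15,fy=3.15,interpolation=cv2.INTER_CUBIC)[:,:,::-1])
E
```

```text
(no output)
```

View pics/w4c.png

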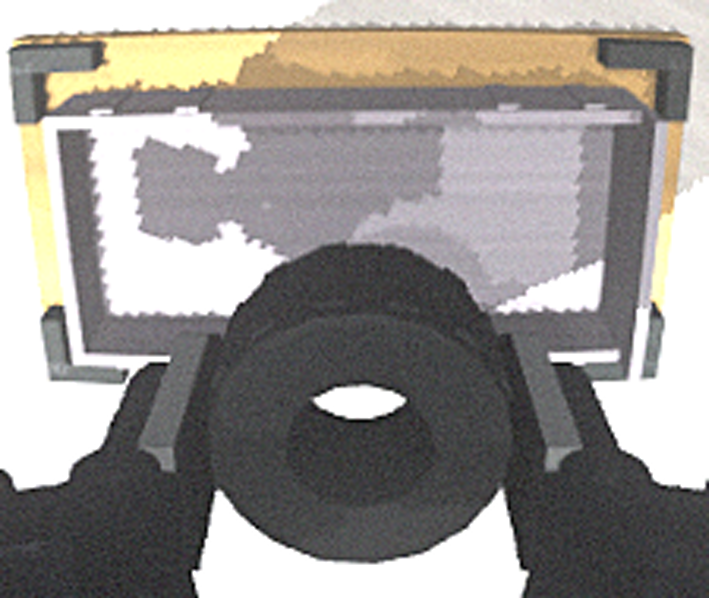

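The crop shows the tyre's top face spanning crop x 210–512, y 315–562. The bed's far rim edge is at y≈109 and the near one at y≈363. The left (tail) end is at x≈43–85.

```bash
python3 - <<'E'
from h import *
c=np.load('pics/wrist.npy',allow_pickle=True).item(); c['fish']=1
ee=np.array([.4622,-.323]); th=np.radians(112.8); Yt=np.array([np.cos(th),np.sin(th)]); Xt=np.array([Yt[1],-Yt[0]]) # Xt = bed X dir
def g(x,y,z):
    w=plane(c,140+x/3.15,130+y/3.15,z)[:2]-ee; return np.round(1000*np.array([w@Xt,w@Yt]),1)
for n,p in dict(far=(350,109,.037),farL=(60,112,.037),near1=(110,364,.037),near2=(600,362,.037),tailfar=(43,120,.037),tailnear=(80,360,.037),headfar=(655,115,.047),headnear=(636,370,.047),tyL=(210,437,.120),tyR=(512,437,.120),tyT=(361,315,.120),tyB=(361,562,.120),hT=(361,385,.12),hB=(361,505,.12),hL=(287,445,.12),hR=(435,445,.12),stopfarL=(10,40,.021),stopfarR=(692,38,.021),stopnL=(52,382,.021),stopnR=(655,380,.021)).items(): print(n,g(*p))
print(np.array(c['extrinsics'])[:3,3])
E
```

```text
far [-34.1  -2.7]
farL [-34.  -69.7]
near1 [ 31.5 -63.7]
near2 [30.9 60.3]
tailfar [-32.1 -74. ]
tailnear [ 30.6 -71.6]
headfar [-35.7  64.3]
headnear [27.9 66.8]
tyL [ -2.8 -23.8]
tyR [-2.7 22.6]
tyT [-24.   -0.7]
tyB [22.4 -0.6]
hT [-12.4  -0.6]
hB [10.1 -0.6]
hL [ -1.6 -12. ]
hR [-1.5 10.7]
stopfarL [-48.7 -86.9]
stopfarR [-49.1  81.3]
stopnL [ 47.  -86.5]
stopnR [46.3 82. ]
[ 0.38616181 -0.35638792  0.24014632]
```

>>> step_arm(dp=[[1, -3, 0], [0, 0, -20], [0, 0, -25], [0, 0, -15], [0, 0, -8], [0, 0, -5], [0, 0, 0], [0, 0, 0]], delta_rot=[[0, 0, 0], [0, 0, 0], [0, 0, 0], [0, 0, 0], [0, 0, 0], [0, 0, 0], [0, 0, 0], [0, 0, 0]], fingers=[0.6, 0.6, 0.6, 0.6, 0.6, 0.6, 0.6, 0.6])

```text
time: 14.9
ee_pos: [0.4636, -0.3273, 0.0243]
ee_rot: [-0.62, 3.079, -0.002]
force: [-0.2, 0.0, 0.3]
grip_width: 0.546
gripper_force: 26.0
```

>>> step_arm(dp=[[0, 0, -2], [0, 0, -1], [0, 0, 0]], delta_rot=[[0, 0, 0], [0, 0, 0], [0, 0, 0]], fingers=[0.6, 0.6, 0.6])

```text
time: 15.2
ee_pos: [0.4631, -0.3268, 0.0205]
ee_rot: [-0.62, 3.08, -0.0]
force: [-0.4, -0.2, -0.4]
grip_width: 0.543
gripper_force: 26.0
```

>>> step_arm(dp=[[0, 0, -1], [0, 0, -1], [0, 0, 0]], delta_rot=[[0, 0, 0], [0, 0, 0], [0, 0, 0]], fingers=[0.6, 0.6, 0.6])

```text
time: 15.5
ee_pos: [0.463, -0.3267, 0.0182]
ee_rot: [0.62, -3.08, -0.0]
force: [-0.7, 0.9, -0.6]
grip_width: 0.543
gripper_force: 26.0
```

>>> step_arm(dp=[[0, 0, -1], [0, 0, 0]], delta_rot=[[0, 0, 0], [0, 0, 0]], fingers=[0.6, 0.6])

```text
time: 15.7
ee_pos: [0.4631, -0.3268, 0.0181]
ee_rot: [-0.62, 3.08, -0.0]
force: [-2.5, 1.5, 3.1]
grip_width: 0.544
gripper_force: 26.4
```

>>> step_arm(dp=[[0, 0, 0], [0, 0, 0], [0, 0, 0], [0, 0, 10], [0, 0, 20], [0, 0, 40], [0, 0, 40], [0, 0, 20], [0, 0, 0]], delta_rot=[[0, 0, 0], [0, 0, 0], [0, 0, 0], [0, 0, 0], [0, 0, 0], [0, 0, 0], [0, 0, 0], [0, 0, 0], [0, 0, 0]], fingers=[0.35, 0.25, 0.25, 0.25, 0.25, 0.2, 0, 0, 0])

```text
time: 16.6
ee_pos: [0.4654, -0.3288, 0.153]
ee_rot: [-0.619, 3.074, -0.012]
force: [0.0, 0.4, 0.7]
grip_width: 1.001
gripper_force: 0.0
```

>>> step_arm(dp=[[-1, 36, 0], [-1, 36, 0], [-1, 36, 0], [-1, 36, 0], [-1, 36, 0], [0, 36, 0], [0, 36, 0], [0, 36, 0], [0, 36, 0], [0, 36, 0]], delta_rot=[[0, 0, 0], [0, 0, 0], [0, 0, 0], [0, 0, 0], [0, 0, 0], [0, 0, 0], [0, 0, 0], [0, 0, 0], [0, 0, 0], [0, 0, 0]], fingers=[0, 0, 0, 0, 0, 0, 0, 0, 0, 0])

```text
time: 17.6
ee_pos: [0.4571, 0.0347, 0.1461]
ee_rot: [0.619, -3.078, -0.001]
force: [0.9, 0.5, -0.3]
grip_width: 1.002
gripper_force: 0.0
```

>>> step_arm(dp=[[0, 34, 0], [0, 34, 0], [0, 0, 0], [0, 0, 0], [0, 0, 0]], delta_rot=[[0, 0, 0], [0, 0, 0], [0, 0, 0], [0, 0, 0], [0, 0, 0]], fingers=[0, 0, 0, 0, 0])

```text
time: 18.1
ee_pos: [0.4576, 0.1006, 0.1465]
ee_rot: [0.619, -3.079, 0.001]
force: [0.6, 0.0, 1.2]
grip_width: 1.004
gripper_force: 0.0
```

```bash
python3 - <<'E'
from h import *
t=snap('top','t5.png'); c=snap('wrist','w5.png'); s=arm.sense(); print(s['ee_pos'],s['ee_rot'],s['qpos'],s['time'])
a=cv2.resize(t['color'][175:255,318:410],(430,374),interpolation=cv2.INTER_CUBIC)[:,:,::-1]
b=cv2.resize(c['color'],(370,277))[:,:,::-1]
o=np.zeros((374,800,3),np.uint8); o[:,:430]=a; o[:277,430:]=b; cv2.imwrite('pics/m5.png',o)
E
```

```text
[0.45793824 0.10023421 0.14692075] [ 6.17031985e-01 -3.07965765e+00  3.07396334e-04] [ 7.24772299e-02 -1.00423305e-01 -2.13739876e-01  1.45817933e+00
 -2.85377339e-04 -3.23000917e-01] 18.2
```

View pics/m5.png

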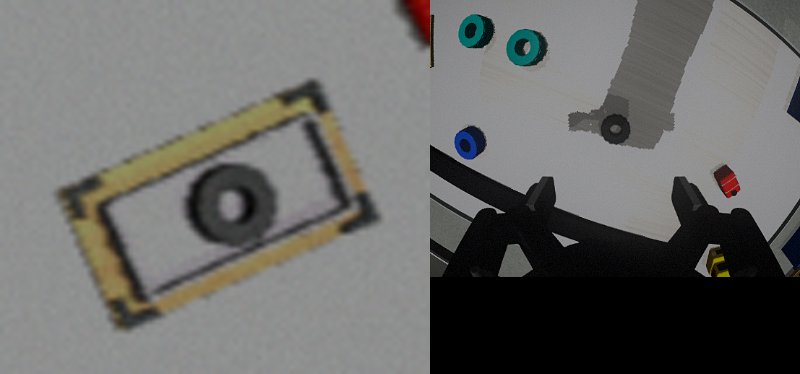

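Left: the big tyre lies flat near the middle of the bed. Right: the small tyre is at wrist pixel (256,179).

```bash
python3 - <<'E'
from h import *
c=np.load('pics/wrist.npy',allow_pickle=True).item(); c['fish']=1
for f in(1,.8,.65): print(hole(c,256,179,28,.012,f))
t=np.load('pics/top.npy',allow_pickle=True).item()
for f in(1,.8): print('big',hole(t,318+232/4.67,175+205/4.67,11,.04,f))
E
```

```text
(array([456.2, 100.4]), array([42.9, 40.3]), 69)
(array([456.4,  99.9]), array([43. , 39.2]), 69)
(array([456.7, 100. ]), array([41.1, 39. ]), 69)
big (array([ 462.2, -323.7]), array([51.3, 48.2]), 84)
big (array([ 461.8, -322.5]), array([47.6, 41.9]), 84)
```

>>> step_arm(dp=[[-1, 0, -40], [0, 0, -40], [0, 0, -30], [0, 0, -15], [0, 0, -10], [0, 0, -6], [0, 0, 0], [0, 0, 0]], delta_rot=[[0, 0, 0], [0, 0, 0], [0, 0, 0], [0, 0, 0], [0, 0, 0], [0, 0, 0], [0, 0, 0], [0, 0, 0]], fingers=[0, 0, 0, 0, 0, 0, 0, 0])

```text
time: 19.0
ee_pos: [0.4581, 0.1011, 0.0074]
ee_rot: [-0.619, 3.078, -0.0]
force: [-1.1, -0.8, 0.5]
grip_width: 1.005
gripper_force: 0.0
```

>>> step_arm(dp=[[0, 0, 0], [0, 0, 0], [0, 0, 0], [0, 0, 0], [0, 0, 0], [0, 0, 0], [0, 0, 0], [0, 0, 0], [0, 0, 0]], delta_rot=[[0, 0, 0], [0, 0, 0], [0, 0, 0], [0, 0, 0], [0, 0, 0], [0, 0, 0], [0, 0, 0], [0, 0, 0], [0, 0, 0]], fingers=[0.15, 0.3, 0.4, 0.5, 0.6, 0.7, 0.7, 0.7, 0.7])

```text
time: 19.9
ee_pos: [0.4574, 0.1013, 0.0068]
ee_rot: [-0.62, 3.079, 0.0]
force: [-1.6, 0.0, 5.3]
grip_width: 0.441
gripper_force: 25.2
```

>>> step_arm(dp=[[0, 0, 10], [0, 0, 20], [0, 0, 40], [0, 0, 40], [0, 0, 30], [0, 0, 0]], delta_rot=[[0, 0, 0], [0, 0, 0], [0, 0, 0], [0, 0, 0], [0, 0, 0], [0, 0, 0]], fingers=[0.7, 0.7, 0.7, 0.7, 0.7, 0.7])

```text
time: 20.5
ee_pos: [0.4605, 0.1015, 0.1519]
ee_rot: [-0.618, 3.07, -0.002]
force: [1.2, -0.7, 1.0]
grip_width: 0.438
gripper_force: 25.2
```

>>> step_arm(dp=[[0, -40, 0], [0, -40, 0], [0, -40, 0], [0, -40, 0], [0, -40, 0], [1, -40, 0], [1, -40, 0], [1, -40, 0], [1, -40, 0], [1, -40, 0]], delta_rot=[[0, 0, 0], [0, 0, 0], [0, 0, 0], [0, 0, 0], [0, 0, 0], [0, 0, 0], [0, 0, 0], [0, 0, 0], [0, 0, 0], [0, 0, 0]], fingers=[0.7, 0.7, 0.7, 0.7, 0.7, 0.7, 0.7, 0.7, 0.7, 0.7])

```text
time: 21.5
ee_pos: [0.4612, -0.3, 0.1449]
ee_rot: [0.619, -3.079, -0.003]
force: [1.6, -0.2, 0.2]
grip_width: 0.436
gripper_force: 25.2
```

>>> step_arm(dp=[[2, -26, 0], [0, 0, -20], [0, 0, 0], [0, 0, 0], [0, 0, 0]], delta_rot=[[0, 0, 0], [0, 0, 0], [0, 0, 0], [0, 0, 0], [0, 0, 0]], fingers=[0.7, 0.7, 0.7, 0.7, 0.7])

```text
time: 22.0
ee_pos: [0.4641, -0.3241, 0.1265]
ee_rot: [0.621, -3.079, -0.0]
force: [-0.3, -0.0, -0.3]
grip_width: 0.438
gripper_force: 25.2
```

```bash
python3 - <<'E'
from h import *
c=snap('wrist','w6.png'); s=arm.sense(); print(s['ee_pos'],s['ee_rot'],s['qpos'],s['grip_width'],s['force'])
a=np.clip(c['color'][130:320,140:365].astype(float)*1.8+25,0,255).astype(np.uint8)
cv2.imwrite('pics/w6c.png',cv2.resize(a,None,fx=3.15,fy=3.15,interpolation=cv2.INTER_CUBIC)[:,:,::-1])
E
```

```text
[ 0.46436552 -0.3242477   0.12695043] [-6.21243504e-01  3.07911228e+00 -8.54171214e-04] [-7.27966319e-01  1.56068674e-01  8.51121590e-03  1.42254328e+00
  2.08530870e-05 -1.12614203e+00] 0.4426776736100989 [ 0.23568615 -0.12080541 -0.8220714 ]
```

View pics/w6c.png

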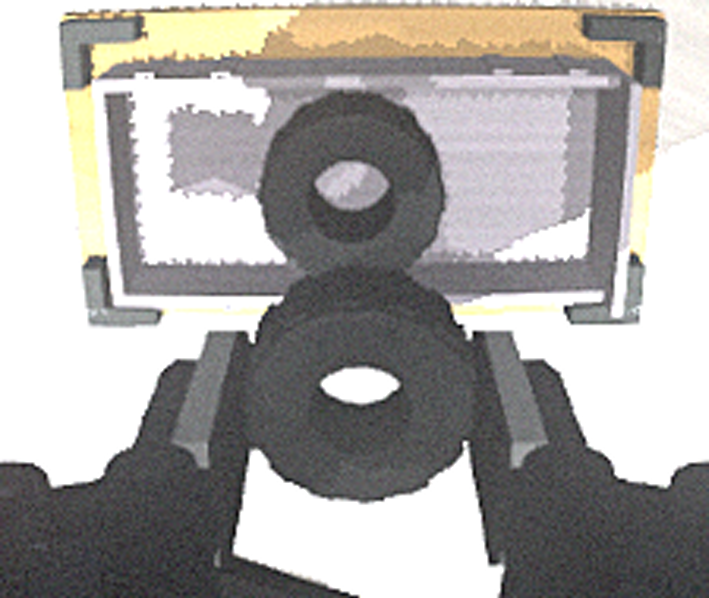

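The wrist crop shows the held small tyre's top face centred near (360,405). The big tyre in the bed below has its hole spanning x 310–393, y 160–242.

```bash
python3 - <<'E'
from h import *
c=np.load('pics/wrist.npy',allow_pickle=True).item(); c['fish']=1
ee=np.array([.4643,-.3242]); th=np.radians(112.8); Yt=np.array([np.cos(th),np.sin(th)]); Xt=np.array([Yt[1],-Yt[0]])
def g(x,y,z):
    w=plane(c,140+x/3.15,130+y/3.15,z)[:2]-ee; return np.round(1000*np.array([w@Xt,w@Yt]),1)
for n,p in dict(sL=(245,400,.141),sR=(475,400,.141),sT=(360,310,.141),sB=(360,500,.141),bhL=(310,200,.042),bhR=(392,200,.042),bhT=(352,160,.042),bhB=(352,242,.042),bL=(262,195,.042),bR=(444,195,.042),bT=(352,112,.042),far=(350,75,.037),near=(220,305,.037),tail=(105,180,.037),head=(630,180,.047)).items(): print(n,g(*p))
E
```

```text
sL [ -3.4 -20.2]
sR [-3.4 17.2]
sT [-19.9  -1.5]
sB [16.9 -1.5]
bhL [ -3.4 -14.3]
bhR [-3.4  6.9]
bhT [-14.2  -3.4]
bhB [ 8.3 -3.4]
bL [ -4.7 -26.8]
bR [-4.7 20.4]
bT [-26.8  -3.4]
far [-35.3  -3.9]
near [ 29.4 -40.3]
tail [ -7.2 -70. ]
head [-10.5  68.5]
```

>>> step_arm(dp=[[-1, -2, 0], [0, 0, -30], [0, 0, -25], [0, 0, -12], [0, 0, -6], [0, 0, -4], [0, 0, -1], [0, 0, 0], [0, 0, 0]], delta_rot=[[0, 0, 0], [0, 0, 0], [0, 0, 0], [0, 0, 0], [0, 0, 0], [0, 0, 0], [0, 0, 0], [0, 0, 0], [0, 0, 0]], fingers=[0.7, 0.7, 0.7, 0.7, 0.7, 0.7, 0.7, 0.7, 0.7])

```text
time: 22.95
ee_pos: [0.4637, -0.3273, 0.0495]
ee_rot: [-0.62, 3.079, -0.003]
force: [-0.2, -0.3, -0.5]
grip_width: 0.438
gripper_force: 25.2
```

>>> step_arm(dp=[[0, 0, -1], [0, 0, -1], [0, 0, 0]], delta_rot=[[0, 0, 0], [0, 0, 0], [0, 0, 0]], fingers=[0.7, 0.7, 0.7])

```text
time: 23.25
ee_pos: [0.463, -0.3267, 0.0462]
ee_rot: [0.62, -3.08, -0.0]
force: [0.3, -0.5, -0.0]
grip_width: 0.44
gripper_force: 25.2
```

>>> step_arm(dp=[[0, 0, -1], [0, 0, 0]], delta_rot=[[0, 0, 0], [0, 0, 0]], fingers=[0.7, 0.7])

```text
time: 23.45
ee_pos: [0.4631, -0.3268, 0.0459]
ee_rot: [-0.62, 3.08, -0.0]
force: [-0.6, 1.0, 2.8]
grip_width: 0.437
gripper_force: 25.5
```

>>> step_arm(dp=[[0, 0, 0], [0, 0, 0], [0, 0, 0], [0, 0, 10], [0, 0, 20], [0, 0, 40], [0, 0, 34], [0, 0, 0]], delta_rot=[[0, 0, 0], [0, 0, 0], [0, 0, 0], [0, 0, 0], [0, 0, 0], [0, 0, 0], [0, 0, 0], [0, 0, 0]], fingers=[0.45, 0.35, 0.35, 0.35, 0.3, 0.1, 0, 0])

```text
time: 24.25
ee_pos: [0.4661, -0.3294, 0.1569]
ee_rot: [-0.618, 3.072, -0.016]
force: [0.3, -0.8, 1.1]
grip_width: 1.0
gripper_force: 0.0
```

>>> step_arm(dp=[[0, 40, 0], [0, 40, 0], [0, 40, 0], [0, 40, 0], [0, 40, 0], [0, 40, 0], [0, 40, 0], [0, 40, 0], [0, 40, 0], [0, 40, 0]], delta_rot=[[0, 0, 0.06], [0, 0, 0.06], [0, 0, 0.06], [0, 0, 0.06], [0, 0, 0.06], [0, 0, 0.06], [0, 0, 0.06], [0, 0, 0.06], [0, 0, 0.06], [0, 0, 0.05]], fingers=[0, 0, 0, 0, 0, 0, 0, 0, 0, 0])

```text
time: 25.25
ee_pos: [0.4627, 0.0749, 0.1494]
ee_rot: [-1.491, 2.765, -0.0]
force: [0.7, 0.1, -0.5]
grip_width: 0.998
gripper_force: 0.0
```

>>> step_arm(dp=[[0, 40, 0], [0, 40, 0], [0, 40, 0], [0, 40, 0], [0, 40, 0], [0, 28, 0], [0, 0, 0], [0, 0, 0], [0, 0, 0]], delta_rot=[[0, 0, 0], [0, 0, 0], [0, 0, 0], [0, 0, 0], [0, 0, 0], [0, 0, 0], [0, 0, 0], [0, 0, 0], [0, 0, 0]], fingers=[0, 0, 0, 0, 0, 0, 0, 0, 0])

```text
time: 26.15
ee_pos: [0.463, 0.3004, 0.1492]
ee_rot: [1.487, -2.767, 0.001]
force: [-0.1, 0.4, 0.2]
grip_width: 0.998
gripper_force: 0.0
```

```bash
python3 - <<'E'
from h import *
t=snap('top','t7.png'); c=snap('wrist','w7.png'); s=arm.sense(); print(s['ee_pos'],s['ee_rot'],s['qpos'],s['time'])
a=cv2.resize(t['color'][175:255,318:410],(430,374),interpolation=cv2.INTER_CUBIC)[:,:,::-1]
b=cv2.resize(c['color'],(370,277))[:,:,::-1]
o=np.zeros((374,800,3),np.uint8); o[:,:430]=a; o[:277,430:]=b; cv2.imwrite('pics/m7.png',o)
c['fish']=1
h=cv2.cvtColor(c['color'],cv2.COLOR_RGB2HSV); m=((h[:,:,1]>120)&((h[:,:,0]<10)|(h[:,:,0]>170))).astype(np.uint8)
cs,_=cv2.findContours(m,cv2.RETR_EXTERNAL,cv2.CHAIN_APPROX_NONE); k=max(cs,key=cv2.contourArea); print(k[:,0].min(0),k[:,0].max(0))
for z in(.003,.018,.033):
    r=cv2.minAreaRect((np.array([plane(c,u,v,z)[:2] for u,v in k[:,0].astype(float)])*1000).astype(np.float32)); print(z,np.round(r[0],1),np.round(r[1],1),r[2])
E
```

```text
[0.46320133 0.30011253 0.14934815] [ 1.48615280e+00 -2.76755920e+00  4.03153932e-04] [ 4.53546898e-01  1.14977696e-01  7.69099134e-03  1.46374927e+00
 -2.66285807e-04 -5.32053511e-01] 26.25
[239 177] [268 193]
0.003 [468.6 306.3] [17.2 30. ] 56.5060920715332
0.018 [466.  302.3] [16.3 28.4] 56.506046295166016
0.033 [463.4 298.4] [15.4 26.9] 56.506046295166016
```

View pics/m7.png

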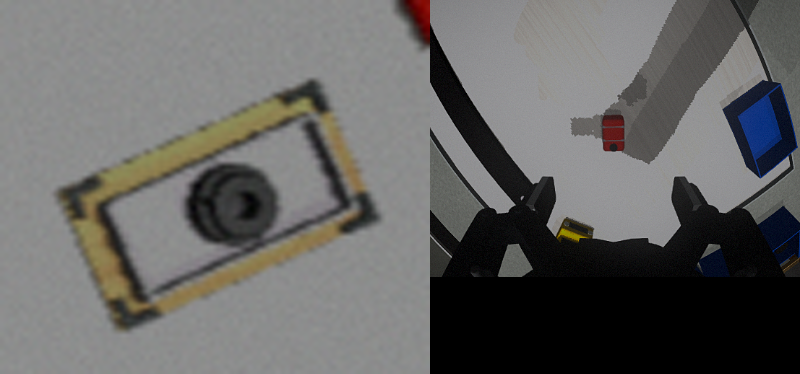

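Left: the small tyre sits centred on the big one (the shift is parallax). Right: the tank stands squarely between the fingers, with the yellow cab well clear. The red mask split at the straps, so I'll measure with all its pieces.

```bash
python3 - <<'E'
from h import *
c=np.load('pics/wrist.npy',allow_pickle=True).item(); c['fish']=1
h=cv2.cvtColor(c['color'],cv2.COLOR_RGB2HSV); m=((h[:,:,1]>110)&((h[:,:,0]<10)|(h[:,:,0]>170)))
m[:150]=0;m[215:]=0;m[:,:215]=0;m[:,295:]=0
k=np.argwhere(m)[:,::-1].astype(float); print(k.min(0),k.max(0))
for z in(.018,.033):
    r=cv2.minAreaRect((np.array([plane(c,u,v,z)[:2] for u,v in k])*1000).astype(np.float32)); print(z,np.round(r[0],1),np.round(r[1],1),r[2])
# cap/top: sample edges
t=np.load('pics/top.npy',allow_pickle=True).item()
print('small', [hole(t,318+242/4.67,175+205/4.67,9,.06,f) for f in(1,.8)])
E
```

```text
[238. 160.] [268. 208.]
0.018 [465.9 301.8] [49.4 28.7] 57.34327697753906
0.033 [463.3 297.9] [46.7 27.2] 57.343257904052734
small [(array([ 462. , -321.5]), array([44. , 43.7]), 71), (array([ 462. , -319.9]), array([41.1, 41.2]), 71)]
```

```bash
python3 - <<'E'
from h import *
c=np.load('pics/wrist.npy',allow_pickle=True).item(); c['fish']=1
a=plane(c,253,160,.006);b=plane(c,253,208,.033); print(a,b,(a+b)/2,np.linalg.norm((a-b)[:2]))
E
```

```text
[0.45410959 0.28350101 0.006     ] [0.47628921 0.31709696 0.033     ] [0.4651994  0.30029898 0.0195    ] 0.04025697360460537
```

>>> step_arm(dp=[[2, 0, -40], [0, 0, -40], [0, 0, -30], [0, 0, -15], [0, 0, -10], [0, 0, -6], [0, 0, 0], [0, 0, 0]], delta_rot=[[0, 0, 0], [0, 0, 0], [0, 0, 0], [0, 0, 0], [0, 0, 0], [0, 0, 0], [0, 0, 0], [0, 0, 0]], fingers=[0, 0, 0, 0, 0, 0, 0, 0])

```text
time: 27.05
ee_pos: [0.4663, 0.3018, 0.0099]
ee_rot: [-1.487, 2.764, -0.0]
force: [-0.5, 0.0, 0.1]
grip_width: 0.998
gripper_force: 0.0
```

>>> step_arm(dp=[[0, 0, 0], [0, 0, 0], [0, 0, 0], [0, 0, 0], [0, 0, 0], [0, 0, 0], [0, 0, 0], [0, 0, 0], [0, 0, 0], [0, 0, 0]], delta_rot=[[0, 0, 0], [0, 0, 0], [0, 0, 0], [0, 0, 0], [0, 0, 0], [0, 0, 0], [0, 0, 0], [0, 0, 0], [0, 0, 0], [0, 0, 0]], fingers=[0.2, 0.4, 0.5, 0.6, 0.7, 0.8, 0.8, 0.8, 0.8, 0.8])

```text
time: 28.05
ee_pos: [0.4653, 0.3014, 0.0086]
ee_rot: [-1.488, 2.766, 0.0]
force: [-0.1, 1.5, 1.6]
grip_width: 0.323
gripper_force: 25.4
```

>>> step_arm(dp=[[0, 0, 10], [0, 0, 20], [0, 0, 40], [0, 0, 40], [0, 0, 40], [0, 0, 0]], delta_rot=[[0, 0, 0], [0, 0, 0], [0, 0, 0], [0, 0, 0], [0, 0, 0], [0, 0, 0]], fingers=[0.8, 0.8, 0.8, 0.8, 0.8, 0.8])

```text
time: 28.65
ee_pos: [0.4686, 0.303, 0.1663]
ee_rot: [-1.482, 2.755, -0.001]
force: [0.6, 0.2, -1.1]
grip_width: 0.319
gripper_force: 25.1
```

>>> step_arm(dp=[[0, -40, 0], [0, -40, 0], [0, -40, 0], [0, -40, 0], [0, -40, 0], [0, -40, 0], [0, -40, 0], [0, -40, 0], [0, -40, 0], [0, -40, 0]], delta_rot=[[0, 0, 0], [0, 0, 0], [0, 0, 0], [0, 0, 0], [0, 0, 0], [0, 0, 0], [0, 0, 0], [0, 0, 0], [0, 0, 0], [0, 0, 0]], fingers=[0.8, 0.8, 0.8, 0.8, 0.8, 0.8, 0.8, 0.8, 0.8, 0.8])

```text
time: 29.65
ee_pos: [0.4643, -0.1002, 0.1579]
ee_rot: [1.488, -2.766, -0.001]
force: [0.1, 0.1, -0.0]
grip_width: 0.325
gripper_force: 25.1
```

>>> step_arm(dp=[[0, -38, 0], [0, -38, 0], [0, -38, 0], [0, -38, 0], [0, -38, 0], [-1, -37, 0], [0, 0, 0], [0, 0, 0], [0, 0, 0], [0, 0, 0]], delta_rot=[[0, 0, 0], [0, 0, 0], [0, 0, 0], [0, 0, 0], [0, 0, 0], [0, 0, 0], [0, 0, 0], [0, 0, 0], [0, 0, 0], [0, 0, 0]], fingers=[0.8, 0.8, 0.8, 0.8, 0.8, 0.8, 0.8, 0.8, 0.8, 0.8])

```text
time: 30.65
ee_pos: [0.4641, -0.3245, 0.1583]
ee_rot: [1.491, -2.765, -0.001]
force: [-1.5, -0.1, 0.0]
grip_width: 0.324
gripper_force: 25.1
```

```bash
python3 - <<'E'
from h import *
c=snap('wrist','w8.png'); s=arm.sense(); print(s['ee_pos'],s['ee_rot'],s['qpos'],s['grip_width'],s['force'])
a=np.clip(c['color'][120:310,140:365].astype(float)*1.8+25,0,255).astype(np.uint8)
cv2.imwrite('pics/w8c.png',cv2.resize(a,None,fx=3.15,fy=3.15,interpolation=cv2.INTER_CUBIC)[:,:,::-1])
E
```

```text
[ 0.46422147 -0.32453647  0.15840083] [-1.49068104e+00  2.76534496e+00  3.91921975e-04] [-7.28584620e-01  1.51363373e-01  6.57721264e-02  1.48542112e+00
  1.36140639e-04 -1.71739177e+00] 0.3214278413729523 [-0.14684949  0.69931608 -0.01091852]
```

View pics/w8c.png

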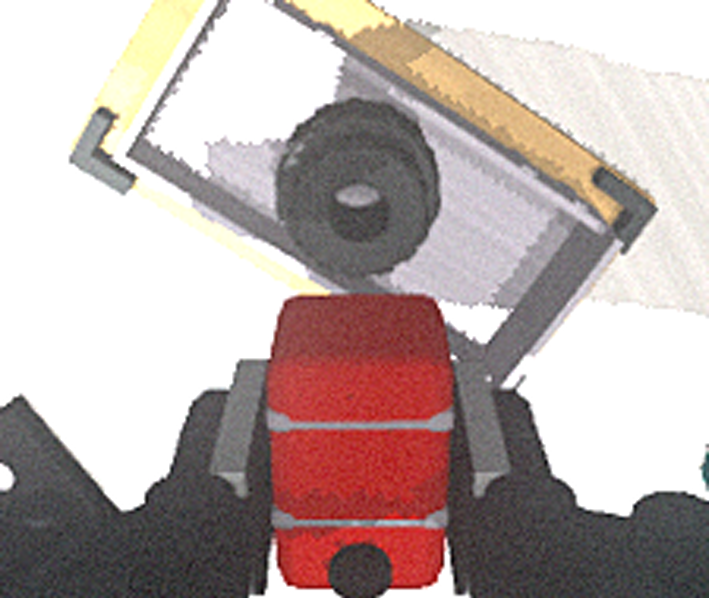

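The crop shows the held tank: top face spans y 360–588 and x 270–452, with straps at y 424 and 520. The small tyre below is centred near (360,210).

```bash
python3 - <<'E'
from h import *
c=np.load('pics/wrist.npy',allow_pickle=True).item(); c['fish']=1
ee=np.array([.4643,-.3246]); 
def g(x,y,z): return np.round(1000*(plane(c,140+x/3.15,120+y/3.15,z)[:2]-ee),1)
for n,p in dict(tank_end1=(360,360,.183),tank_end2=(360,588,.183),endbottom=(360,296,.156),s1=(360,424,.183),s2=(360,520,.183),tL=(270,470,.183),tR=(452,470,.183),hL=(330,210,.06),hR=(389,210,.06),hT=(360,178,.06),hB=(360,242,.06)).items(): print(n,g(*p))
E
```

```text
tank_end1 [-12.1 -19.1]
tank_end2 [11.5 16.8]
endbottom [-11.3 -17.8]
s1 [ -6.2 -10.1]
s2 [3.6 4.8]
tL [  9.9 -10.7]
tR [-13.3   4.6]
hL [ 4.  -9.2]
hR [-9.5 -0.3]
hT [ -7.8 -12.3]
hB [2.2 3.1]
```

>>> step_arm(dp=[[-2, -2, 0], [0, 0, -35], [0, 0, -30], [0, 0, -14], [0, 0, -7], [0, 0, -3], [0, 0, 0], [0, 0, 0]], delta_rot=[[0, 0, 0], [0, 0, 0], [0, 0, 0], [0, 0, 0], [0, 0, 0], [0, 0, 0], [0, 0, 0], [0, 0, 0]], fingers=[0.8, 0.8, 0.8, 0.8, 0.8, 0.8, 0.8, 0.8])

```text
time: 31.5
ee_pos: [0.463, -0.3285, 0.071]
ee_rot: [-1.488, 2.766, -0.004]
force: [0.1, 0.4, 0.2]
grip_width: 0.322
gripper_force: 25.1
```

>>> step_arm(dp=[[0, 0, -1], [0, 0, -1], [0, 0, 0], [0, 0, 0]], delta_rot=[[0, 0, 0], [0, 0, 0], [0, 0, 0], [0, 0, 0]], fingers=[0.8, 0.8, 0.8, 0.8])

```text
time: 31.9
ee_pos: [0.4621, -0.3278, 0.0674]
ee_rot: [-1.488, 2.767, -0.0]
force: [-0.5, 0.5, -0.6]
grip_width: 0.323
gripper_force: 25.1
```

>>> step_arm(dp=[[0, 0, -1], [0, 0, 0], [0, 0, 0]], delta_rot=[[0, 0, 0], [0, 0, 0], [0, 0, 0]], fingers=[0.8, 0.8, 0.8])

```text
time: 32.2
ee_pos: [0.462, -0.3277, 0.0662]
ee_rot: [1.488, -2.766, -0.0]
force: [0.8, 0.9, -0.2]
grip_width: 0.322
gripper_force: 25.1
```

>>> step_arm(dp=[[0, 0, -1], [0, 0, 0], [0, 0, 0]], delta_rot=[[0, 0, 0], [0, 0, 0], [0, 0, 0]], fingers=[0.8, 0.8, 0.8])

```text
time: 32.5
ee_pos: [0.4622, -0.3279, 0.0656]
ee_rot: [-1.488, 2.766, -0.001]
force: [0.5, -0.6, 1.5]
grip_width: 0.321
gripper_force: 25.3
```

Touching down (expected height 0.0656). Release and retreat.

>>> step_arm(dp=[[0, 0, 0], [0, 0, 0], [0, 0, 0], [0, 0, 0], [0, 0, 10], [0, 0, 20], [0, 0, 40], [0, 0, 20]], delta_rot=[[0, 0, 0], [0, 0, 0], [0, 0, 0], [0, 0, 0], [0, 0, 0], [0, 0, 0], [0, 0, 0], [0, 0, 0]], fingers=[0.6, 0.5, 0.4, 0.4, 0.4, 0.4, 0.3, 0.3])

```text
time: 33.3
ee_pos: [0.4631, -0.3287, 0.1595]
ee_rot: [-1.488, 2.765, -0.007]
force: [-0.9, -0.1, 0.5]
grip_width: 0.7
gripper_force: 0.0
```

>>> step_arm(dp=[[0, 40, 0], [0, 40, 0], [0, 40, 0], [0, 40, 0], [0, 40, 0], [0, 40, 0], [0, 0, 0], [0, 0, 0]], delta_rot=[[0, 0, 0], [0, 0, 0], [0, 0, 0], [0, 0, 0], [0, 0, 0], [0, 0, 0], [0, 0, 0], [0, 0, 0]], fingers=[0.3, 0.3, 0.3, 0.3, 0.3, 0.3, 0.3, 0.3])

```text
time: 34.1
ee_pos: [0.4624, -0.0873, 0.1562]
ee_rot: [-1.491, 2.764, -0.003]
force: [0.3, -0.4, -1.0]
grip_width: 0.701
gripper_force: 0.0
```

```bash
python3 - <<'E'
from h import *
t=snap('top','t9.png'); c=snap('scene','s9.png')
a=cv2.resize(t['color'][170:260,315:420],(400,343),interpolation=cv2.INTER_CUBIC)
b=cv2.resize(c['color'][60:150,160:265],(400,343),interpolation=cv2.INTER_CUBIC)
cv2.imwrite('pics/m9.png',np.hstack([a,b])[:,:,::-1])
E
```

```text
(no output)
```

View pics/m9.png

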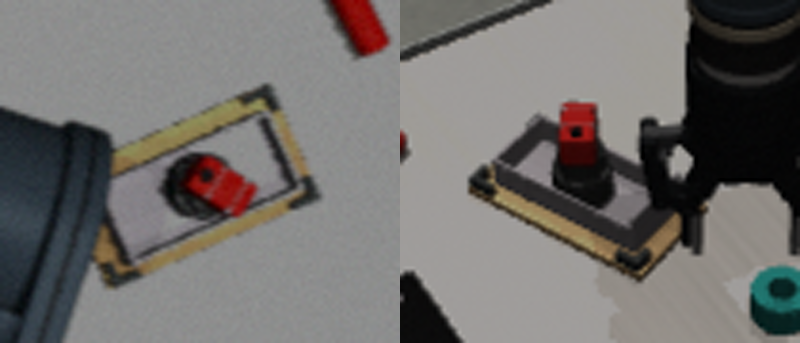

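The stack stands upright: the tank at top-crop (222,185) back-projects to (462, -327), matching the tyres' centre. The driver is undisturbed and the gripper is well clear.

```bash
python3 -c "
from cell import arm
print(arm.hand_in())"
```

```text
the job is handed in; nothing more can be done
None
```

The kit is stacked on the pallet (bed, big tyre, small tyre, then tank upright) and handed in at about 34 s of the 109 s allowed; the last pictures show it standing and centred, but the hand-in returned no verdict.

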